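# Vent the curing unit, try its door, hold it open

## Task

Unscrew the vent cap on the roof of the curing unit to let the pressure out, then, before touching the catch, tug the door by its bar to learn if it is caught; if it is, slide the catch towards the hinge to let it go. Swing the door open by at least 50 degrees and finish while still holding it there against its closing spring with the gripper, so that the cured work can be taken out. Leave the other things on the bench and on the roof where they are.

Things in the scene. Friction and masses are not known exactly. Their poses are not given: they have to be found in the camera images.
- unit: The curing unit: a white steel box fixed to the bench, 200 mm deep (its x), 240 mm wide (its y), 200 mm high. Origin at the centre of its underside, z up. The door is on the face that looks along its -x; its free edge is at the -y end, its hinge at the +y end.
- cap_centre (a point): Centre of the round black vent cap on the unit's roof: 38 mm diameter, 28 mm high, upright; its underside is 16 mm above the roof, on a narrower neck. It stays captive on its neck and does not rise as it turns.
- vent_cap (a joint): Turn of the vent cap in rad: near 0 (up to 0.2) when screwed shut, grows as it is unscrewed, anticlockwise from above, up to its stop at 1.45 (under a quarter turn). It vents from 1.1. Friction 0.06 N m; it stays where left.
- catch_tab (a point): Centre of the thumb tab of the sliding catch on the roof near the door's free edge: an upright dark steel tab 26 mm (unit's x) by 14 mm (unit's y), its middle 26 mm and its top 44 mm above the roof (below its lowest 4 mm is the track).
- catch (a joint): Slide of the catch in m: 0 home, grows along the unit's +y (along the door, towards the hinge), stop at 0.030. From 0.018 on it lets the door go. Friction about 2 N; it stays where left. Home, it may or may not be holding the door: the hook behind the door is hidden and worn, so only a tug tells.
- door_handle (a point): Middle of the door's pull bar: a level steel bar 92 mm long (along the door), 12 mm thick and 14 mm high, its centre 12 mm below the roof's level and 55 mm out from the door's face (49 mm clear behind the bar, 72 mm clear between its two stems). Moves with the door.
- door_hinge (a point): Point on the door's upright hinge line at the height of the bar. Seen from it the bar's middle lies 190 mm along the door and 63 mm out in front. Fixed to the unit.
- door (a joint): Door angle in rad: 0 closed, grows as it opens, stop at 1.5; opening turns it clockwise seen from above. A spring closes it (about 2 N at the bar when shut, 4 N at 0.9 rad), so it must be held. When caught it gives about 0.045 rad (9 mm at the bar), then stops dead.
- jar: Bystander: small closed amber jar, 44 mm across, 55 mm high, on the unit's roof. Origin at its underside's centre.
- cast: Bystander: plaster cast, 60 mm across, 26 mm high, on the unit's roof. Origin at its underside's centre.
- bottle: Bystander: white bottle, 60 mm across, 160 mm high, beside the unit. Origin at its underside's centre.
- bowl: Bystander: green mixing bowl, 110 mm across, 55 mm high. Origin at its underside's centre.
- spatula: Bystander: spatula, 190 mm long, lying.
- brush: Bystander: brush, 170 mm long, lying.
- articulator: Bystander: metal jaw frame with two plaster models, 85 x 60 x 93 mm. Origin at its underside's centre.

How it is judged:
On the way, in this order (a step that is already met when the one before it is completed fails the run):
1. the vent cap is unscrewed (turned past 1.1 rad), the door still shut (value of joint vent_cap above 1.1 rad and value of joint door below 0.01 rad), for 0.1 s.
2. the door is tugged (it gives 0.015 rad or more) with the catch still home (value of joint door above 0.015 rad and value of joint catch below 0.004 m), for 0.1 s.
3. the door is swung open past 0.8 rad (value of joint door above 0.8 rad), for 0.1 s.
At the end, for the whole second after the job is handed in: The door stands open by more than 0.8 rad, at rest (under 0.1 rad/s), with the fingers pressing on it by more than 1 N to hold it against its spring; the vent cap is still unscrewed past 1.1 rad (value of joint door above 0.8 rad and value of joint vent_cap above 1.1 rad and velocity of joint door between -0.1 and 0.1 rad/s and contact force between the fingers and door above 1 N); the arm keeps its last pose, push and grip.
It fails at once if a thing on the roof or beside the unit (jar, cast, bottle) is moved by more than 30 mm (distance of any of jar, cast, bottle from where it was at the start of the episode above 0.03 m).
It fails at once if another thing on the bench (bowl, spatula, brush, articulator) is moved by more than 30 mm (distance of any of bowl, spatula, brush, articulator from where it was at the start of the episode above 0.03 m).
It also fails if it takes over 72 s, if anything falls off the work surface, if the arm or the gripper's body presses on something with over 40 N, if the wrist force passes 120 N, or if a joint passes its speed limit or range.

## Robot

A 7-joint arm with a two-finger parallel gripper is mounted at the origin on the work surface. World frame = base frame: x ahead of the robot, y to its left, z up, the work surface at z = 0. Lengths are in m, angles in rad, forces in N, time in s.
With the tool pointing down it reaches from about 0.375 to 0.925 m from the base axis. Payload 3.1 kg.
Tool frame: the origin (TCP) lies between the finger pads; the fingertips stand 19 mm ahead of it and the grasp point (between the pads) is the TCP; z points along the fingers, y is the direction in which the jaws open and shut (so a half turn about z gives the same grasp; the last joint's range is limited). The gripper opens to 85 mm and grips with 20 to 120 N. Pads are 22 mm wide; open, the fingers measure 114 mm over their backs; the gripper's body (76 mm by 85 mm) begins 54 mm behind the grasp point. The pads swing forward as they close: fully open they stand 13 mm farther back than shut.
Start: joints at [-1.294, 0.383, 0.044, 1.598, -0.018, 1.161, -0.05], TCP at [0.238, 0.605, 0.25] pointing down, gripper open.
Joint ranges: [-2.61, 2.61], [-0.41, 2.15], [-1.48, 1.57], [0, 2.5], [-1.57, 4.71], [0.05, 1.97], [-2.85, 2.85]. Speed limits (rad/s): [2.79, 2.79, 3.14, 3.14, 3.14, 3.14, 3.14].

## Interface

Orientations are given as a unit quaternion [x, y, z, w].
In Python, from bench import move_ptp, movel, move_j, move_gripper, pause, inverse_kinematics, read_camera, camera_params, MotionError, sign_off, look_for, tip_of, read_time_s, read_qpos, read_joint_vel, read_effort, read_eef_pos, read_tcp_rot, read_ft_force, read_ft_torque, read_finger_gap gives the robot as it stands. Calls block until the motion is done:
- move_ptp(position, orientation): joint-space move of the TCP to a pose.
- movel(position, orientation=None, speed=0.15): straight line of the TCP; orientation=None keeps the orientation; speed is the mean speed in m/s.
- move_j(angles): joint-space move.
- move_gripper(opening, effort=None): finger opening in m; effort is the grip in N (None keeps the last); returns when the fingers have stopped.
- pause(seconds).
- inverse_kinematics(position, orientation): joint angles nearest the present ones, or None.
- read_camera(name): name is "side" or "top"; returns the picture (480x640x3 uint8, red, green, blue); there is no depth.
- camera_params(name): a dict with "K" (3x3 intrinsics, pixels), "camera_from_world" (4x4, takes a point from world to camera coordinates). Camera axes: x right, y down, z forward; pixel columns grow to the right and rows downward; lengths in m; the calibration is good to about 2 mm. A picture is of the moment at which its call begins. camera_params takes no time and is no camera call.
A pose or a line that the arm cannot do raises MotionError and nothing moves.
- sign_off(): hands the job in, once; it reports no verdict.
Trained networks look in the newest picture that a camera, given by its name, has taken for a name from the list of things; names that differ only in an ending like _2 or _b are one class to them, and where a whole thing is asked for, a point or a joint stands for the part that bears it (a point fixed in the world has none). Each returns a list of dicts, best first, with "confidence" (0 to 1); they miss things now and then, are a little off and sometimes report something else, mostly with a low value. They report only what shows in the picture. A call takes as long as a camera call.
- look_for(camera, name): "at" ([column, row] in pixels, amid what is visible of it).
- tip_of(camera, name): "at" ([column, row] in pixels: a listed point, or the origin of a listed thing).
Readings, each from a call of its own:
- read_time_s(): time.
- read_qpos(): joint angles.
- read_joint_vel(): joint speeds.
- read_effort(): joint torques, N m.
- read_eef_pos(): TCP position.
- read_tcp_rot(): TCP orientation.
- read_ft_force(): force on the tool from outside, world axes, zero at the start.
- read_ft_torque(): the same for the moment, N m.
- read_finger_gap(): finger opening in m.
Only numpy, scipy, OpenCV 4.12 (cv2) and the standard library are available. Lean on these libraries where they do the work, as an engineer would, in place of code of your own. Each camera call takes 0.05 s, during which the arm holds its last target.

## Working session

There is one attempt and no reset: what is moved stays moved. The work goes in short steps, each a Python script; the robot and the scene stay as the last script left them, time stands still between calls to the robot, and variables do not carry over. Pictures are saved under pics/ and viewed, and the job is handed in when it is done.

```bash
mkdir -p pics; ls; cat > h.py <<'E'
from bench import *
import numpy as np, cv2
from scipy.spatial.transform import Rotation as R
def shot(cam,fn):
    im=read_camera(cam); cv2.imwrite(f'pics/{fn}.png',im[:,:,::-1]); return im
def proj(cam,p):
    c=camera_params(cam);T=np.array(c['camera_from_world']);K=np.array(c['K'])
    q=K@(T[:3,:3]@np.asarray(p)+T[:3,3]);return q[:2]/q[2]
def ray(cam,px):
    c=camera_params(cam);T=np.array(c['camera_from_world']);K=np.array(c['K'])
    d=T[:3,:3].T@np.linalg.inv(K)@np.array([px[0],px[1],1]);o=-T[:3,:3].T@T[:3,3]
    return o,d/np.linalg.norm(d)
def tri(a,b):
    o1,d1=ray('side',a);o2,d2=ray('top',b)
    A=np.stack([d1,-d2],1);s=np.linalg.lstsq(A,o2-o1,rcond=None)[0]
    p,q=o1+s[0]*d1,o2+s[1]*d2
    return (p+q)/2,np.linalg.norm(p-q)
def atz(cam,px,z):
    o,d=ray(cam,px);return o+d*(z-o[2])/d[2]
def down(yaw): # jaw axis y at angle; tool x dir = yaw
    return (R.from_euler('z',yaw)*R.from_euler('x',np.pi)).as_quat()
E
python3 - <<'E'
from h import *
shot('side','s0');shot('top','t0')
for c in('side','top'):
    print(c,ray(c,(320,240)))
for n in ['unit','cap_centre','catch_tab','door_handle','door_hinge','jar','cast','bottle','bowl','articulator']:
    a=tip_of('side',n);b=tip_of('top',n)
    f=lambda l:[(np.round(x['at'],1).tolist(),round(x['confidence'],2)) for x in l[:3]]
    print(n,f(a),f(b))
    if a and b: print('   ',tri(a[0]['at'],b[0]['at']))
print(read_time_s(),read_tcp_rot())
E
```

```text
pics
side (array([-0.02518526, -0.60646986,  0.77451354]), array([ 0.5550231 ,  0.55798108, -0.61693311]))
top (array([ 0.42047936, -0.05070884,  1.13757013]), array([ 1.32931802e-01,  4.61566184e-04, -9.91125079e-01]))
unit [] []
cap_centre [([204.7, 163.5], 0.72)] [([163.0, 282.1], 0.74)]
    (array([0.46643799, 0.25411078, 0.23511962]), np.float64(0.003628501022074132))
catch_tab [([283.1, 163.0], 0.56)] [([226.6, 219.2], 0.71)]
    (array([0.58734038, 0.1307434 , 0.23998603]), np.float64(0.004776355157236345))
door_handle [([304.8, 202.0], 0.89)] [([281.7, 233.9], 0.77)]
    (array([0.56001296, 0.02798136, 0.19951455]), np.float64(0.000825952603407645))
door_hinge [([209.0, 217.5], 0.58)] [([231.5, 316.2], 0.59)]
    (array([0.39356612, 0.13309024, 0.18700682]), np.float64(0.00607260458543049))
jar [([265.0, 153.8], 0.72)] [([172.4, 196.9], 0.68)]
    (array([0.64129412, 0.25589914, 0.19424689]), np.float64(0.004440052034125904))
cast [([241.3, 159.7], 0.78)] [([166.4, 228.2], 0.69)]
    (array([0.57526198, 0.26455117, 0.19923829]), np.float64(0.003344373421069232))
bottle [([238.9, 158.4], 0.7), ([307.9, 212.1], 0.57)] [([212.6, 183.4], 0.64)]
    (array([0.59979831, 0.19423105, 0.23646166]), np.float64(0.13458255870053845))
bowl [([450.6, 426.5], 0.66)] [([477.8, 281.2], 0.93)]
    (array([ 0.46547339, -0.43434123,  0.00324555]), np.float64(0.004010273962884251))
articulator [([480.2, 353.2], 0.66)] [([451.0, 207.6], 0.64)]
    (array([ 0.65142805, -0.38262552, -0.00766389]), np.float64(0.003942071786166691))
1.1 [ 1.86264550e-01  9.82499627e-01 -3.04589835e-06 -1.36754040e-05]
```

View pics/s0.png

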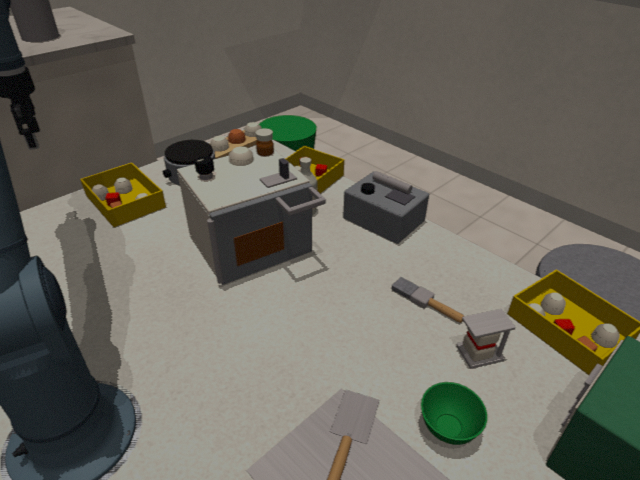

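View pics/t0.png

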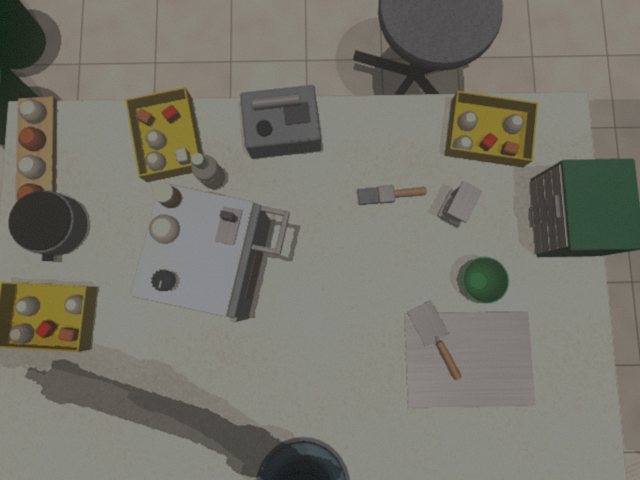

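The side view shows the unit with its door facing world -y. The bar is at about (300,200) and the cap at (204,165). The top view shows the catch tab at (228,216), the cap at (163,281), the cast at (165,229), the jar at (170,196) and the bottle at (207,170). I'll zoom in to refine these.

```bash
python3 - <<'E'
import cv2
t=cv2.imread('pics/t0.png')[150:340,120:310];cv2.imwrite('pics/t0z.png',cv2.resize(t,(600,600),interpolation=cv2.INTER_CUBIC)*1)
s=cv2.imread('pics/s0.png')[120:290,150:350];cv2.imwrite('pics/s0z.png',cv2.resize(s,(700,595),interpolation=cv2.INTER_CUBIC))
E
```

```text
(no output)
```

View pics/t0z.png

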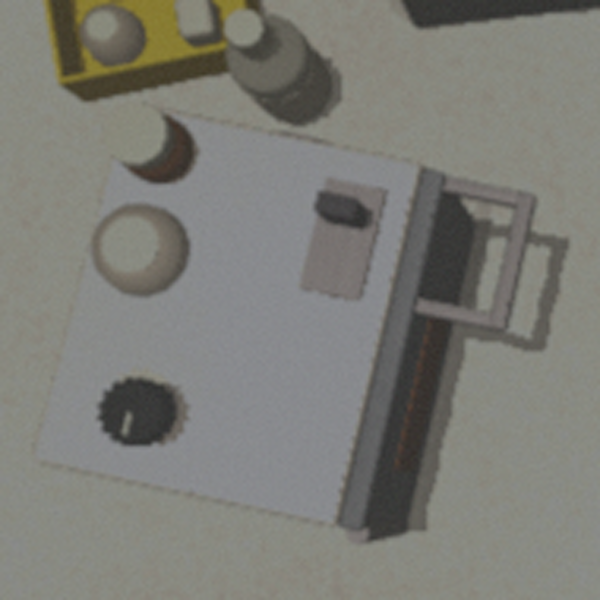

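View pics/s0z.png

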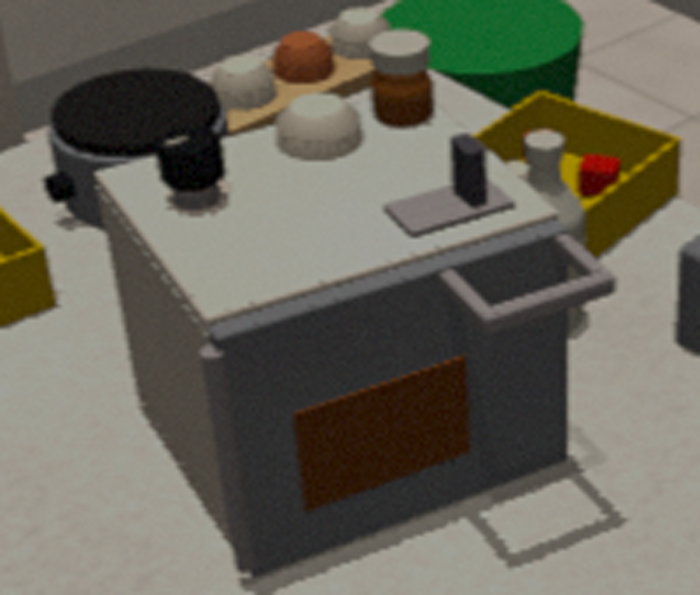

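```bash
python3 - <<'E'
from h import *
from scipy.optimize import least_squares
k=190/600
T=lambda a,b:(120+a*k,150+b*k)
S=lambda a,b:(150+a*.2857,120+b*.2857)
C={'fn':(-.1,.12,.2),'ff':(-.1,-.12,.2),'bn':(.1,.12,.2),'bf':(.1,-.12,.2)}
obs=[('top',C['fn'],T(337,523)),('top',C['ff'],T(418,163)),('top',C['bn'],T(40,462)),
('side',C['fn'],S(207,318)),('side',C['ff'],S(557,215)),('side',C['bn'],S(98,175))]
def W(p,u): c,s=np.cos(p[2]),np.sin(p[2]);return np.array([p[0]+c*u[0]-s*u[1],p[1]+s*u[0]+c*u[1],u[2]])
f=lambda p:np.concatenate([proj(c,W(p,u))-q for c,u,q in obs])
r=least_squares(f,[.52,.2,1.33],loss='soft_l1');print(r.x,np.degrees(r.x[2]));print(f(r.x).round(1))
p=r.x
for n,z,a,b in [('cap',.230,(204.7,163.5),(163,282.1)),('tab',.226,(283.1,163),(226.6,219.2)),('bar',.188,(304.8,202),(281.7,233.9)),('hinge',.188,(209,217.5),(231.5,316.2)),('jar',.2,(265,153.8),(172.4,196.9)),('cast',.2,(241.3,159.7),(166.4,228.2))]:
    A,B=atz('side',a,z),atz('top',b,z);m=(A+B)/2
    c,s=np.cos(p[2]),np.sin(p[2]);d=m-[p[0],p[1],0]
    print(n,A.round(4),B.round(4),'unit frame',(c*d[0]+s*d[1]).round(4),(-s*d[0]+c*d[1]).round(4))
print('bottle',atz('top',T(295,95),0.0), [x for x in look_for('top','bottle')[:2]],[x for x in look_for('side','bottle')[:2]])
E
```

```text
[0.53452512 0.20864951 1.34968015] 77.3309764202427
[ 0.5  1.1  1.4 -0.5 -2.7  0.1  0.2  0.2  1.3 -1.7 -1.3 -1.4]
cap [0.4723 0.2608 0.23  ] [0.4652 0.257  0.23  ] unit frame 0.0346 0.0752
tab [0.6053 0.1485 0.226 ] [0.5881 0.1351 0.226 ] unit frame -0.0516 -0.0753
bar [0.5714 0.0409 0.188 ] [0.562  0.0287 0.188 ] unit frame -0.1626 -0.0695
hinge [0.3907 0.134  0.188 ] [0.3961 0.1311 0.188 ] unit frame -0.1052 0.121
jar [0.633  0.2487 0.2   ] [0.6417 0.2527 0.2   ] unit frame 0.0636 -0.0911
cast [0.5732 0.2646 0.2   ] [0.5765 0.2633 0.2   ] unit frame 0.0628 -0.0272
bottle [0.73023413 0.21527621 0.        ] [{'at': [207.1, 170.7], 'confidence': 0.85}] [{'at': [310.8, 173.5], 'confidence': 0.54}, {'at': [259.7, 233.6], 'confidence': 0.34}]
```

```bash
cat >> h.py <<'E'
YAW=1.345
UX=np.array([np.cos(YAW),np.sin(YAW),0]);UY=np.array([-np.sin(YAW),np.cos(YAW),0])
CAP=np.array([.466,.257,.234]);BAR=np.array([.562,.029,.188]);HINGE=np.array([.395,.132,.188]);TAB=np.array([.589,.138,.228])
E
python3 - <<'E'
from h import *
for y in np.arange(-3.1,3.1,.35):
    q=inverse_kinematics(CAP+[0,0,.07],down(y)); 
    print(round(y,2), None if q is None else np.round(q,2))
E
```

```text
-3.1 [-0.79  0.11  0.23  1.83 -0.03  1.21  1.06]
-2.75 [-0.76  0.11  0.2   1.83 -0.02  1.21  1.4 ]
-2.4 [-0.73  0.11  0.16  1.82 -0.02  1.21  1.75]
-2.05 [-0.7   0.11  0.13  1.82 -0.02  1.21  2.1 ]
-1.7 [-0.67  0.11  0.09  1.82 -0.01  1.21  2.44]
-1.35 [-0.64  0.11  0.06  1.82 -0.01  1.21  2.79]
-1.0 [-1.75  0.35  1.41  1.86 -0.36  1.25 -2.8 ]
-0.65 [-1.75  0.35  1.41  1.86 -0.36  1.25 -2.45]
-0.3 [-1.16  0.12  0.62  1.84 -0.07  1.2  -2.38]
0.05 [-1.12  0.12  0.58  1.84 -0.07  1.2  -2.03]
0.4 [-1.1   0.11  0.56  1.84 -0.06  1.2  -1.69]
0.75 [-1.06  0.11  0.52  1.84 -0.06  1.2  -1.34]
1.1 [-1.02  0.11  0.48  1.84 -0.06  1.21 -1.  ]
1.45 [-1.01  0.11  0.46  1.84 -0.05  1.21 -0.65]
1.8 [-0.96  0.11  0.41  1.83 -0.05  1.21 -0.31]
2.15 [-0.91  0.11  0.36  1.83 -0.04  1.21  0.04]
2.5 [-0.87  0.11  0.31  1.83 -0.04  1.21  0.38]
2.85 [-0.82  0.11  0.26  1.83 -0.03  1.21  0.73]
```

```bash
python3 - <<'E'
from h import *
print(read_time_s())
p=read_eef_pos(); movel(np.array(p)+[0,0,.06],speed=.15)
move_gripper(.065,25)
move_ptp(CAP+[0,0,.06],down(1.4))
shot('top','t1');shot('side','s1')
print(read_time_s(),read_eef_pos(),read_finger_gap(),np.round(read_qpos(),2))
for f in('t1','s1'):
    im=cv2.imread(f'pics/{f}.png');c=im[170:350,80:270] if f=='t1' else im[60:240,130:320]
    cv2.imwrite(f'pics/{f}z.png',cv2.resize(c,(600,568),interpolation=cv2.INTER_CUBIC))
print(proj('top',read_eef_pos()),proj('side',read_eef_pos()))
E
```

```text
1.2
3.7333 [0.46532933 0.25906117 0.29400036] 0.06503874121651716 [-1.01  0.12  0.47  1.85 -0.06  1.18 -0.7 ]
[149.89505563 280.54373024] [198.35995328 138.47936296]
```

View pics/s1z.png

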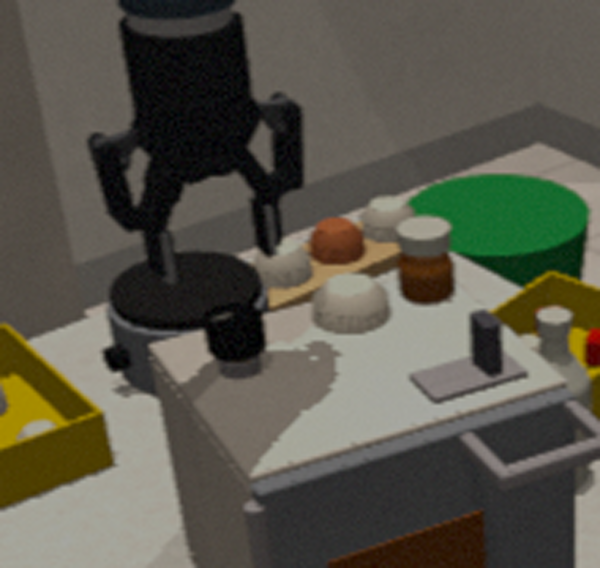

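View pics/t1z.png

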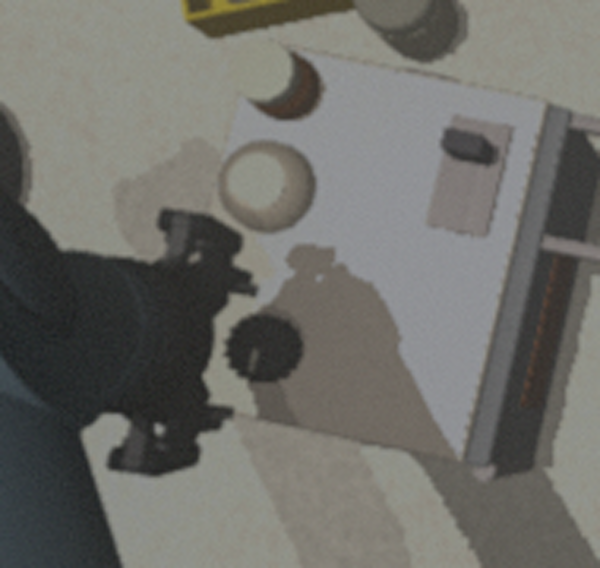

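```bash
python3 - <<'E'
from h import *
print(atz('top',(163.3,279.9),.238),atz('side',(204.7,167.7),.230), tri((204.7,167.7),(163.3,280.2)))
for c in('top','side'):
  print(c,[(np.round(x['at'],1),x['confidence']) for x in tip_of(c,'cap_centre')[:1]], proj(c,[.466,.257,.23]))
E
```

```text
[0.46905927 0.25378462 0.238     ] [0.4617703  0.24511503 0.23      ] (array([0.46960334, 0.25934686, 0.22103532]), np.float64(0.000537152857151596))
top [(array([163. , 280.4]), 0.76)] [162.98894629 281.702268  ]
side [(array([205.6, 165. ]), 0.53)] [203.25842844 165.08920719]
```

```bash
python3 - <<'E'
from h import *
C=np.array([.4675,.2545,.234]);q=down(1.4)
movel(C+[0,0,.03],q,speed=.1); print(read_eef_pos(),read_ft_force())
movel(C,q,speed=.06); print(read_eef_pos(),read_ft_force())
move_gripper(.0,25); print(read_finger_gap(),read_eef_pos(),read_ft_force(),read_ft_torque(),read_time_s())
shot('side','s2');im=cv2.imread('pics/s2.png')[60:240,130:320];cv2.imwrite('pics/s2z.png',cv2.resize(im,(600,568),interpolation=cv2.INTER_CUBIC))
E
```

```text
[0.46722886 0.25438345 0.26353951] [ 0.07523549 -0.4032758   0.77554707]
[0.46750869 0.25445568 0.2338315 ] [-0.29946523 -0.27077121  0.24026698]
0.03730540166911997 [0.46790498 0.25465655 0.23460853] [0.58028263 0.01609675 1.71145121] [-6.16680654e-02 -2.31539586e-02 -2.77070958e-05] 5.2833
```

View pics/s2z.png

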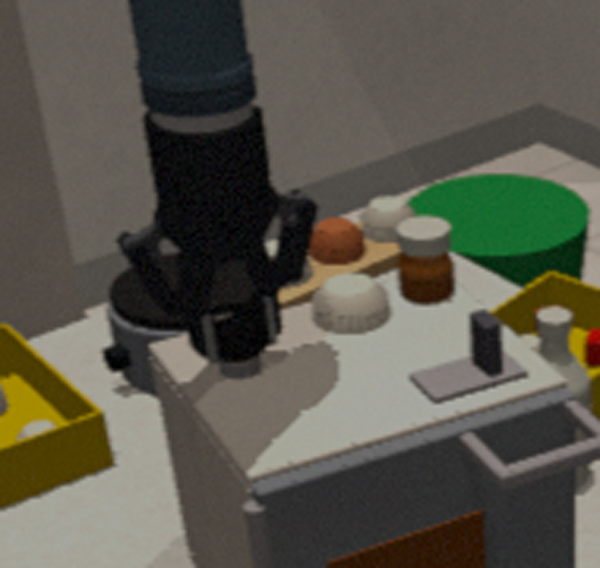

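The cap is gripped (gap 37 mm, almost no side force). Next I turn it with joint 7.

```bash
python3 - <<'E'
from h import *
q=np.array(read_qpos());q0=q[6]
for d in np.arange(.22,1.33,.22):
    q[6]=q0+d; move_j(q); print(round(d,2),np.round(read_qpos()[6]-q0,3),np.round(read_ft_force(),1),np.round(read_ft_torque(),3),round(read_finger_gap(),4))
print(read_time_s(),read_eef_pos())
E
```

```text
0.22 0.217 [ 0.9  0.2 -0.5] [-0.022 -0.206  0.071] 0.0375
0.44 0.435 [ 2.9  1.  -2.1] [ 0.027 -0.649 -0.005] 0.0369
0.66 0.654 [ 5.5  0.9 -3.9] [ 0.224 -1.053  0.03 ] 0.0372
0.88 0.874 [ 6.   1.4 -5.3] [ 0.274 -1.186  0.082] 0.0371
1.1 1.094 [ 6.8  2.1 -4.9] [ 0.407 -1.371  0.113] 0.0372
1.32 1.314 [ 7.4  2.7 -5.4] [ 0.541 -1.45   0.102] 0.0374
7.2833 [0.46970367 0.25563848 0.2346932 ]
```

```bash
python3 - <<'E'
from h import *
move_gripper(.065); p=np.array(read_eef_pos()); movel(p+[0,0,.09],speed=.15)
# go above bar, jaws across bar (tool y along UX)
for k in range(4):
    y=YAW+np.pi/2+(k-2)*np.pi
    r=inverse_kinematics(BAR+[0,0,.12],down(y)); print(y,None if r is None else np.round(r,2))
shot('top','t3');im=cv2.imread('pics/t3.png')[170:350,80:270];cv2.imwrite('pics/t3z.png',cv2.resize(im,(600,568),interpolation=cv2.INTER_CUBIC))
print(read_time_s(),tip_of('top','cap_centre')[:1])
E
```

```text
-3.36738898038469 [-0.72  0.19  0.68  1.77 -0.13  1.22  1.34]
-0.2257963267948968 [-0.86  0.22  0.85  1.78 -0.17  1.23 -1.76]
2.9157963267948963 [-0.72  0.19  0.68  1.77 -0.13  1.22  1.34]
6.057388980384689 [-0.86  0.22  0.85  1.78 -0.17  1.23 -1.76]
8.4667 [{'at': [165.4, 282.2], 'confidence': 0.45}]
```

View pics/t3z.png

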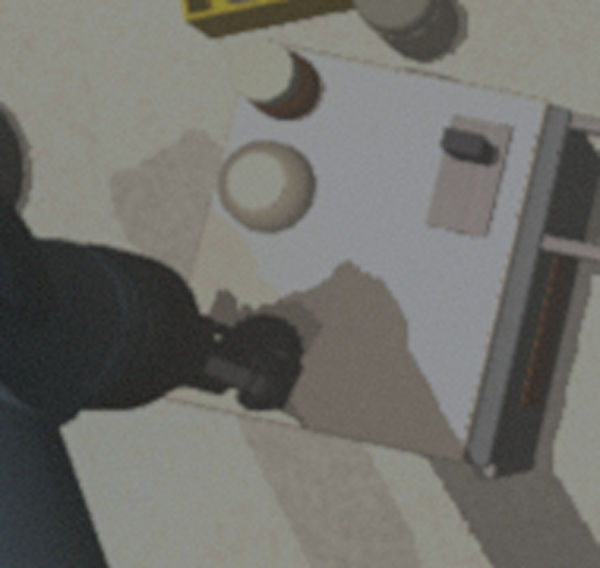

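```bash
python3 - <<'E'
from h import *
q=down(YAW+np.pi/2)
move_ptp(BAR+[0,0,.12],q); move_gripper(.045,30)
shot('top','t4');im=cv2.imread('pics/t4.png')[170:350,100:290];cv2.imwrite('pics/t4z.png',cv2.resize(im,(600,568),interpolation=cv2.INTER_CUBIC))
shot('side','s4');im=cv2.imread('pics/s4.png')[60:260,150:360];cv2.imwrite('pics/s4z.png',cv2.resize(im,(630,600),interpolation=cv2.INTER_CUBIC))
print(read_time_s(),read_eef_pos(),tip_of('top','cap_centre')[:1],tip_of('side','door_handle')[:1],proj('side',BAR),proj('top',BAR))
E
```

```text
9.9167 [0.56196086 0.02968798 0.30806458] [{'at': [163.6, 281.9], 'confidence': 0.74}] [{'at': [303.4, 204.1], 'confidence': 0.78}] [305.40270694 205.96161786] [281.54485365 233.92548436]
```

View pics/t4z.png

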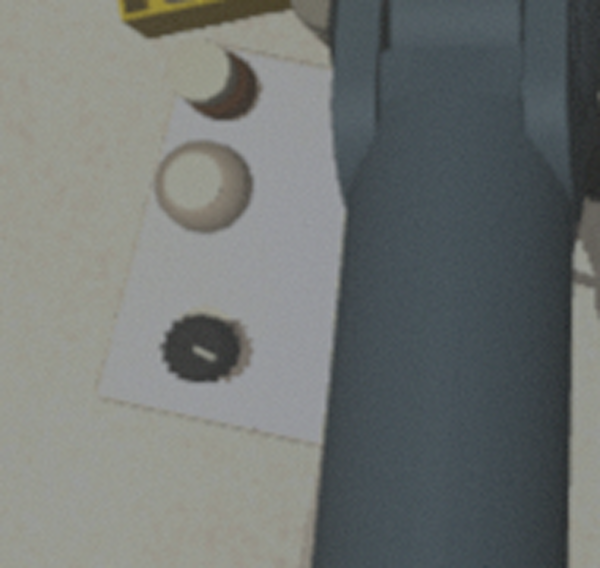

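View pics/s4z.png

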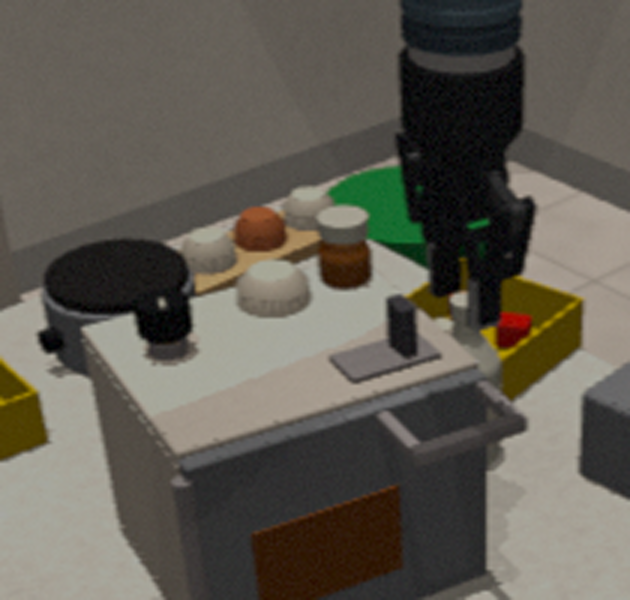

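The pointer on the cap has turned from about -107° to -27° in the picture. That is about 80° (1.4 rad), so the cap is vented. Next: descend on the bar, grip it and tug.

```bash
cat >> h.py <<'E'
def doorpose(th,bar=BAR,hinge=HINGE,yaw0=YAW+np.pi/2):
    c,s=np.cos(-th),np.sin(-th);d=bar-hinge
    return hinge+np.array([c*d[0]-s*d[1],s*d[0]+c*d[1],0])+0, down(yaw0-th)
E
python3 - <<'E'
from h import *
q=down(YAW+np.pi/2)
B=BAR+[0,0,.002]
movel(B+[0,0,.04],q,speed=.12);movel(B,q,speed=.05);print(read_eef_pos(),read_ft_force())
move_gripper(0,30);pause(.2)
print(read_finger_gap(),read_eef_pos(),np.round(read_ft_force(),1),np.round(read_ft_torque(),2),read_time_s())
shot('side','s5');im=cv2.imread('pics/s5.png')[60:260,150:360];cv2.imwrite('pics/s5z.png',cv2.resize(im,(630,600),interpolation=cv2.INTER_CUBIC))
E
```

```text
[0.56229252 0.02892387 0.19026958] [-0.17909248  0.58794034  0.23499346]
0.011252613332061208 [0.5622347  0.02861514 0.19046666] [-0.8 -1.2  2.8] [-0.28  0.19  0.01] 12.3583
```

View pics/s5z.png

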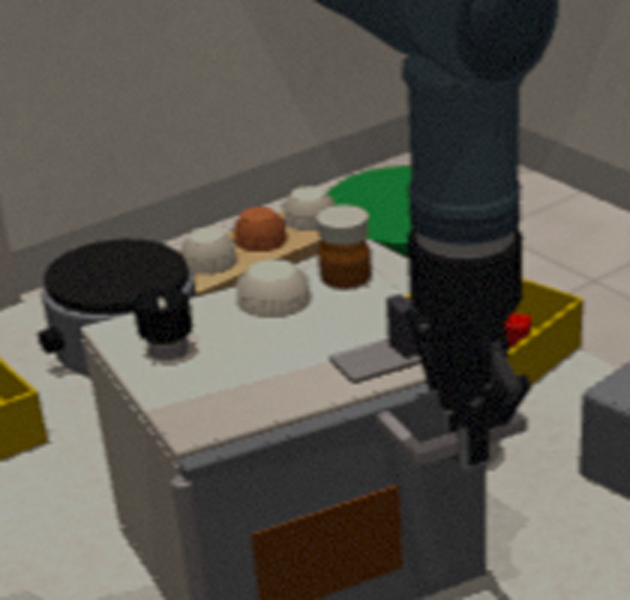

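```bash
python3 - <<'E'
from h import *
p0=np.array(read_eef_pos());B=BAR+[0,0,.002]
for th in (.015,.03,.04,.05,.06,.07,.08,.09):
    p,q=doorpose(th,B); movel(p,q,speed=.03);pause(.1)
    t=(doorpose(th+.01,B)[0]-p);t/=np.linalg.norm(t);f=np.array(read_ft_force())
    print(th,'moved',np.round(np.dot(np.array(read_eef_pos())-p0,t)*1e3,1),'F',np.round(f,1),'Ft',round(f@t,1),read_finger_gap(),read_time_s())
    if f@t<-25 or np.linalg.norm(f)>45: break
E
```

```text
0.015 moved 0.3 F [-2.5  1.8 10.7] Ft -0.2 0.011301699670314445 12.775
0.03 moved 3.2 F [-2.3  1.  10.4] Ft 0.4 0.01156229930347255 13.125
0.04 moved 5.1 F [-1.9  0.4 11.1] Ft 0.8 0.01125668595112731 13.475
0.05 moved 7.1 F [-1.7  0.5 11.3] Ft 0.6 0.011707021241368068 13.825
0.06 moved 9.0 F [-2.1  1.4 11.3] Ft 0.1 0.011170173763710567 14.175
0.07 moved 9.5 F [-0.1  2.6  9.5] Ft -2.0 0.011377197240671242 14.525
0.08 moved 9.7 F [1.8 4.5 7.7] Ft -4.6 0.011307373204405322 14.875
0.09 moved 9.9 F [4.5 6.4 4.8] Ft -7.8 0.01118889027115131 15.225
```

Caught: the bar gave 9–10 mm and then stopped, with the force rising. I'll return it, release, and go to the catch.

```bash
python3 - <<'E'
from h import *
B=BAR+[0,0,.002]
p,q=doorpose(0,B);movel(p,q,speed=.05);pause(.1);print(np.round(read_ft_force(),1),read_eef_pos())
move_gripper(.045);p=np.array(read_eef_pos());movel(p+[0,0,.11],q,speed=.12)
print(read_time_s(),np.round(read_ft_force(),1))
TH=TAB+[0,0,.075]
for k in (0,1,-1):
    r=inverse_kinematics(TH,down(YAW+np.pi/2+k*np.pi));print(None if r is None else np.round(r,2))
move_ptp(TH,q)
shot('side','s6');im=cv2.imread('pics/s6.png')[60:260,150:360];cv2.imwrite('pics/s6z.png',cv2.resize(im,(630,600),interpolation=cv2.INTER_CUBIC))
print(tip_of('side','catch_tab')[:1],tip_of('side','door_handle')[:1],[proj('side',TAB-[0,0,.002])],proj('side',read_eef_pos()),read_eef_pos(),read_time_s())
E
```

```text
[-5.2 -1.4 14.8] [0.562372   0.02880837 0.19035823]
17.3 [ 0.4  0.  -0.2]
[-0.81  0.29  0.62  1.67 -0.18  1.23  1.2 ]
[-1.26  0.62  1.38  1.69 -0.62  1.36 -1.57]
[-1.26  0.62  1.38  1.69 -0.62  1.36 -1.57]
[{'at': [282.0, 166.5], 'confidence': 0.48}] [{'at': [309.4, 202.6], 'confidence': 0.72}] [array([280.67459848, 167.17038732])] [279.8529527  135.98504193] [0.58886879 0.13589434 0.3025505 ] 17.975
```

View pics/s6z.png

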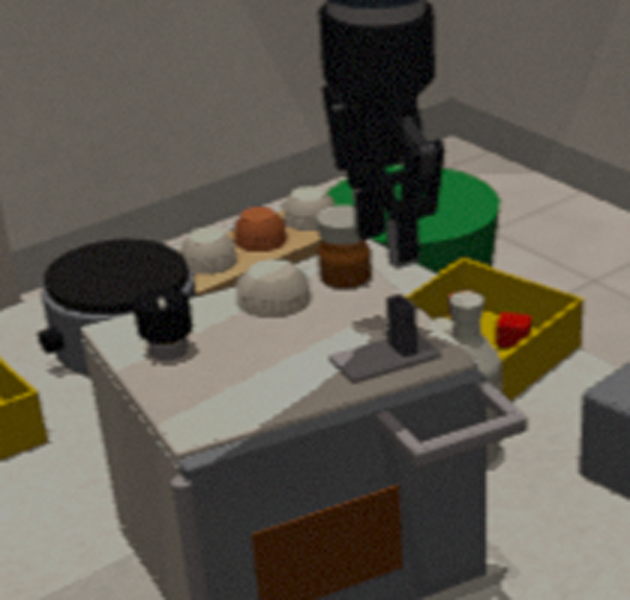

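```bash
python3 - <<'E'
from h import *
print(tri((284,169.3),(228.,217.5)),atz('side',(284,169.3),.224),atz('top',(228,217.5),.226),atz('top',(226.6,219.2),.226))
for d in ([0,0,0],[.005,-.005,0]): print(proj('side',TAB+d-[0,0,.002]),proj('top',TAB+d-[0,0,.002]))
E
```

```text
(array([0.5929914 , 0.13281922, 0.22112692]), np.float64(0.001606009100792986)) [0.59041514 0.12849311 0.224     ] [0.59145407 0.13234708 0.226     ] [0.58806274 0.13510632 0.226     ]
[280.67459848 167.17038732] [225.15217164 218.7637978 ]
[283.85005069 167.21701418] [227.68391668 216.25006839]
```

```bash
python3 - <<'E'
from h import *
T=np.array([.592,.132,.230]);q=down(YAW+np.pi/2)
move_gripper(.052,25)
movel(T+[0,0,.035],q,speed=.12);movel(T,q,speed=.05);print(read_eef_pos(),np.round(read_ft_force(),1))
move_gripper(0,25);print(read_finger_gap(),read_eef_pos(),np.round(read_ft_force(),1),np.round(read_ft_torque(),2),read_time_s())
E
```

```text
[0.5922321  0.13197688 0.23017037] [ 0.3 -0.1  0. ]
0.0253844184661058 [0.59255476 0.13296723 0.23075924] [-0.6  2.1  2.3] [ 0.27 -0.08  0.02] 19.8833
```

Gap 25 mm, so the tab is held. Now I slide it towards the hinge.

```bash
python3 - <<'E'
from h import *
p0=np.array(read_eef_pos());q=down(YAW+np.pi/2)
for d in (.008,.016,.024,.029):
    movel(p0+UY*d+[0,0,-.0008],q,speed=.05);pause(.05);f=np.array(read_ft_force())
    print(d,np.round((np.array(read_eef_pos())-p0)@UY,4),np.round(f,1),round(f@UY,1),round(read_finger_gap(),4))
    if abs(f@UY)>25: break
move_gripper(.052);p=np.array(read_eef_pos());movel(p+[0,0,.08],q,speed=.15)
move_ptp(BAR+[0,0,.12],q)
shot('side','s7');im=cv2.imread('pics/s7.png')[60:260,150:360];cv2.imwrite('pics/s7z.png',cv2.resize(im,(630,600),interpolation=cv2.INTER_CUBIC));print(read_time_s())
E
```

```text
0.008 0.008 [ 0.1 -0.   5. ] -0.1 0.0255
0.016 0.0162 [0.1 1.  5.9] 0.1 0.0256
0.024 0.0246 [0.3 0.3 5.8] -0.2 0.0256
0.029 0.0297 [0.2 0.5 6.7] -0.1 0.0257
22.875
```

View pics/s7z.png

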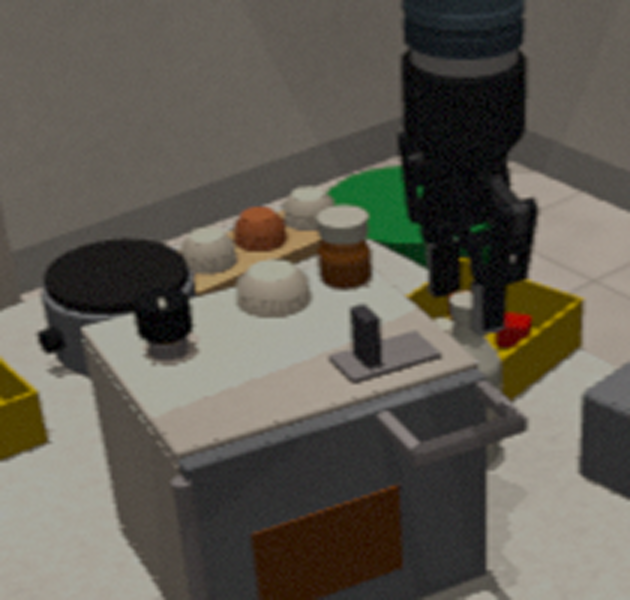

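The tab has slid to about (366,337) in the crop, near the hinge end of its track. I'll regrip the bar and swing the door.

```bash
python3 - <<'E'
from h import *
B=BAR+[0,0,.002]
for th in (0,.3,.6,.9,1.05):
    p,q=doorpose(th,B);r=inverse_kinematics(p,q);print(th,p.round(3),None if r is None else np.round(r,2))
q=down(YAW+np.pi/2);move_gripper(.045,35)
movel(B+[0,0,.04],q,speed=.12);movel(B,q,speed=.05)
move_gripper(0,35);print(read_finger_gap(),np.round(read_ft_force(),1))
for th in np.arange(.04,.33,.04):
    p,q=doorpose(th,B); movel(p,q,speed=.05)
    t=(doorpose(th+.01,B)[0]-p);t/=np.linalg.norm(t);r=(p-HINGE);r/=np.linalg.norm(r);f=np.array(read_ft_force())
    a=np.array(read_eef_pos())
    print(round(th,2),'err mm',np.round((a-p)*1e3,1),'Ft %.1f Fr %.1f Fz %.1f'%(f@t,f@r,f[2]),round(read_finger_gap(),4),np.round(read_ft_torque(),2))
    if np.linalg.norm(f)>45: break
print(read_time_s())
E
```

```text
0 [0.562 0.029 0.188] [-0.67  0.33  0.65  1.89 -0.24  0.99  1.43]
0.3 [ 0.524 -0.016  0.188] [-0.68  0.26  0.72  1.99 -0.2   0.97  1.18]
0.6 [ 0.475 -0.047  0.188] [-0.72  0.15  0.8   2.09 -0.13  0.95  0.89]
0.9 [ 0.418 -0.063  0.188] [-0.79 -0.01  0.85  2.21  0.01  0.94  0.5 ]
1.05 [ 0.389 -0.064  0.188] [-0.78 -0.11  0.82  2.27  0.1   0.95  0.28]
0.011224422595595463 [-0.9 -1.7  2.5]
0.04 err mm [1.4 1.3 2.4] Ft -0.1 Fr -3.0 Fz 9.6 0.0112 [0.32 0.45 0.36]
0.08 err mm [1.5 1.3 2.4] Ft -0.1 Fr -2.9 Fz 10.1 0.0113 [0.23 0.45 0.36]
0.12 err mm [1.6 1.3 2.4] Ft -0.5 Fr -1.5 Fz 9.8 0.0113 [0.28 0.44 0.4 ]
0.16 err mm [1.7 1.2 2.4] Ft -0.3 Fr -2.7 Fz 10.4 0.0108 [0.31 0.35 0.43]
0.2 err mm [1.8 1.1 2.4] Ft -0.5 Fr -1.8 Fz 9.1 0.0111 [0.22 0.37 0.46]
0.24 err mm [1.9 1.  2.4] Ft 0.2 Fr -2.1 Fz 9.7 0.0113 [0.2  0.32 0.42]
0.28 err mm [2.1 1.  2.4] Ft 0.1 Fr -1.1 Fz 9.8 0.011 [0.24 0.27 0.51]
0.32 err mm [2.2 0.9 2.4] Ft 0.3 Fr -1.5 Fz 8.6 0.0109 [0.22 0.24 0.48]
27.725
```

```bash
python3 - <<'E'
from h import *
for th in np.arange(.4,.97,.08):
    p,q=doorpose(th);p=p+[0,0,.002]; movel(p,q,speed=.06)
    t=(doorpose(th+.01)[0]+[0,0,.002]-p);t/=np.linalg.norm(t);r=(p-HINGE-[0,0,.002]);r/=np.linalg.norm(r);f=np.array(read_ft_force())
    a=np.array(read_eef_pos())
    print(round(th,2),'err mm',np.round((a-p)*1e3,1),'Ft %.1f Fr %.1f Fz %.1f'%(f@t,f@r,f[2]),round(read_finger_gap(),4),np.round(read_ft_torque(),2))
    if np.linalg.norm(f)>45: break
print(read_time_s())
shot('side','s8');shot('top','t8')
h=read_eef_pos()-HINGE; print('angle est',(np.arctan2(*(BAR-HINGE)[1::-1])-np.arctan2(h[1],h[0])), tip_of('side','door_handle')[:1],tip_of('top','door_handle')[:1],tip_of('top','cap_centre')[:1])
E
```

```text
0.4 err mm [ 1.2 -0.1  0.5] Ft -1.5 Fr 2.3 Fz -0.7 0.0111 [-0.28 -0.47  0.21]
0.48 err mm [ 1.2 -0.4  0.5] Ft -1.8 Fr 3.1 Fz 1.2 0.011 [-0.48 -0.69  0.29]
0.56 err mm [ 1.2 -0.5  0.4] Ft -2.4 Fr 5.1 Fz 1.6 0.0113 [-0.82 -0.74  0.31]
0.64 err mm [ 1.2 -0.7  0.4] Ft -1.2 Fr 5.3 Fz 1.8 0.0113 [-1.02 -0.74  0.26]
0.72 err mm [ 1.1 -0.9  0.4] Ft -2.4 Fr 5.9 Fz 1.2 0.0112 [-1.07 -0.71  0.3 ]
0.8 err mm [ 1.  -1.2  0.4] Ft -2.3 Fr 6.7 Fz 1.6 0.0113 [-1.2  -0.64  0.34]
0.88 err mm [ 0.8 -1.3  0.4] Ft -2.4 Fr 7.3 Fz 1.3 0.0115 [-1.33 -0.63  0.25]
0.96 err mm [ 0.7 -1.6  0.4] Ft -2.9 Fr 7.9 Fz 2.2 0.0112 [-1.48 -0.59  0.28]
31.0
angle est 0.956531253999598 [{'at': [279.3, 255.9], 'confidence': 0.73}] [] [{'at': [163.1, 283.2], 'confidence': 0.91}]
```

View pics/s8.png

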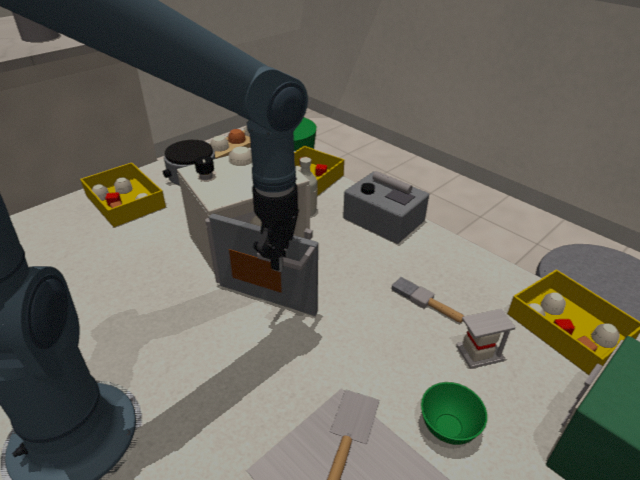

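View pics/t8.png

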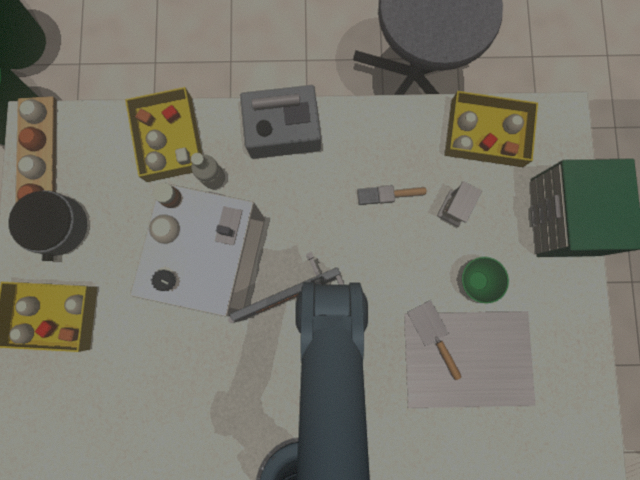

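```bash
python3 - <<'E'
from h import *
pause(.5);print(read_finger_gap(),read_eef_pos(),np.round(read_ft_force(),1),np.abs(read_joint_vel()).max(),read_time_s());sign_off()
E
```

```text
0.011236933458268669 [ 0.40725278 -0.06543342  0.19040704] [ 2.6 -7.2  2.1] 0.0011966112924287418 31.75
the job is handed in; nothing more can be done
```

The job is handed in: the vent cap is unscrewed, the door was caught and then freed, and the gripper is holding it open at about 55 degrees. It took about 32 s of the 72 s. No verdict is reported, so these are my own checks.

- **Vent cap:** I turned it with the wrist by 1.31 rad. The pointer in the pictures moved about 1.4 rad, and either figure is past 1.1.
- **Tug:** with the catch home, the bar gave about 9–10 mm. It then stopped while the force rose to about 8 N, so the door was caught. I let it close again.
- **Catch:** I slid the tab about 30 mm towards the hinge. The picture showed it at the hinge end of its track.
- **Door:** I put it at about 0.96 rad from the gripper's position. The last top picture suggests about 1.0 rad.
- **Hold:** at hand-in the bar was still gripped (gap 11 mm, 35 N grip). The arm was at rest, with about 8 N at the wrist.
- **Other things:** in the last pictures the jar, cast, bottle and bench items look unmoved.

Two disagreements came up along the way. The side-camera network placed the tab and cap about 4–5 pixels too high, so I used the positions I read from the pictures. I also swung the first part of the door about 2 mm too low, which gave about 10 N of vertical force. I corrected the height for the rest.

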